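# Unlatch the phone cage and hold its gate wide

## Robot

A 6-joint arm with a two-finger parallel gripper is mounted at the origin on a cart in front of the work surface, level with it; the furniture and walls round the work are solid. World frame = base frame: x ahead of the robot, y to its left, z up, the work surface at z = 0. Lengths are in m, angles in rad, forces in N, time in s.
With the tool pointing down it reaches from about 0.375 to 0.975 m from the base axis. Payload 3.8 kg.
Tool frame: the origin (TCP) lies midway between the tips of the shut fingers; the grasp point (between the pads) lies 19 mm behind it; z points along the fingers, y is the line along which they close (so a half turn about z gives the same grasp; the last joint's range is limited). The gripper opens to 85 mm and grips with 20 to 120 N. Pads are 22 mm wide; open, the fingers measure 114 mm over their backs; the gripper's body (76 mm by 85 mm) begins 54 mm behind the grasp point. The pads swing forward as they close: fully open they stand 13 mm farther back than shut.
Start: joints at [-1.383, 0.264, 1.604, -0, 1.274, -0.037], TCP at [0.15, -0.658, 0.231] pointing down, gripper open.
Joint ranges: [-2.63, 2.63], [-0.94, 2.18], [0.31, 2.57], [-1.31, 4.45], [0, 2.66], [-2.55, 2.55]. Speed limits (rad/s): [2.57, 2.57, 3.14, 3.14, 3.14, 3.14].

## Interface

Orientations are given as a rotation vector (axis times angle).
In Python, from workcell import bot gives the robot as it stands.
- The arm moves only by the tool step_arm, never from a script. Its argument "motion" is a list of rows, each a list of 5 numbers: the finger opening in cm, from 0 to 8.54, then the shift along the tool's x, y, z in cm, then the turn about the tool's z in degrees. In form: [[claw, dx, dy, dz, twist], ...]. A call has 1 to 20 rows; each row is the pose to reach, as a shift and turn from the pose commanded when the call began, along the tool's axes at that moment; what a row does not reach only later rows make up. A row lasts 1/10 s, in which the tool goes at most 50 mm and 8.59 degrees, less where a joint would pass 70% of its speed; a pose out of reach is approached as far as the arm can. A call with a gripper value outside its range is refused whole. The fingers move at their own pace and stop on an object; "force" is the grip in N (left out, the last holds). Time passes only in rows, so rows that repeat a pose let the fingers close. It gives the time, the measured TCP pose, the force, the opening and the grip force at its end, in the units of the state.
- bot.read_state(): the state, without advancing time (a new reading comes with each control period).
- bot.read_camera(name): name is "scene" or "side" or "wrist"; returns (picture, depth): 420x560x3 uint8, red, green, blue; 420x560 float32, m along the optical axis (not along the pixel's ray), 0 where there is no reading.
- bot.calibration(name): a dict with "mtx" (3x3 intrinsics, pixels), "origin" and "orientation" of the camera in the world; the wrist camera has in their place "T_tool_cam" (4x4, takes a point from camera to tool coordinates, whose origin is the TCP and whose axes are the flange's). Camera axes: x right, y up, looking along -z (the intrinsics and any distortion apply to the point x, -y, -z); pixel columns grow to the right and rows downward; lengths in m; the calibration is good to about 2 mm. A picture is of the moment at which its call begins: read the wrist's pose just before it. calibration takes no time and is no camera call.
- bot.finish_job(): hands the job in; it is judged then, once.
The state is a dict: "time": time; "q": joint angles; "joint_vel": joint speeds; "joint_torque": joint torques, N m; "tool_pos": TCP position; "tcp_rot": TCP orientation; "wrist_force": force on the tool from outside, world axes, zero at the start; "torque": the same for the moment, N m; "width": opening from 0.0 (shut) to 1.0 (fully open); "grip_force": force on a finger pad.
Only numpy, scipy, OpenCV 4.12 (cv2) and the standard library are available. Lean on these libraries where they do the work, as an engineer would, in place of code of your own. Each camera call takes 0.05 s, during which the arm holds its last target. There are 200 camera calls.

## Task

Open the small grey metal cage for a colleague who will slide the phone parts out: first squeeze the safety catch on its roof (pinch its two tabs so that the front one slides fully back; it stays there), then squeeze the sprung catch on top of the gate to draw its bolt, and swing the gate out towards you past its detent. Finish still holding the gate wide open, about 70 degrees or more, with the fingers on it, because it swings back if let go; do not disturb the tools and the suction cup lying beside the cage.

Things in the scene. Friction and masses are not known exactly. Their poses are not given: they have to be found in the camera images.
- cage: Grey steel cage fixed to the bench, 172 deep (x) x 184 wide (y) mm, flat roof 94 mm up. Origin on the bench under the middle of the shut gate; +x to its back, +y to its left, z up. Two catches, each a pair of upright tabs whose tops stand 38 mm above the roof, one pair on the roof, one on the gate's top edge. Keep fingertips 10 mm above the roof: pins and plates lie round the tabs' feet.
- safety_grip (a point): Where the fingers close on the safety catch, 20 mm above the roof; at (91, -30, 114) mm in the cage's frame, fixed, same axes. Tabs 16 wide, 6 thick, one behind the other along x. The rear tab is fixed, outer face 17 mm behind this point. The front tab slides back: outer face 29 mm in front when free, 17 mm when squeezed (pair 46 mm wide, then 34).
- safety (a joint): Slide of the safety catch's front tab, m: 0 forward (locked), 0.012 fully back. Takes 4 N and stays where it is left. While forward, its pin keeps the gate's catch from being squeezed more than about 4 mm. Counts as released from 0.010.
- gate_grip (a point): Where the fingers close on the gate's catch, 20 mm above the gate's top edge (level with the roof), 100 mm from the hinge axis; turns with the gate. Shut, at (0, -20, 114) mm in the cage's frame, same axes. Tabs 16 wide, 6 thick, side by side along y. The +y tab is fixed to the gate, outer face 18 mm off; the -y tab slides: outer face 28 mm off when free, 18 mm when squeezed.
- trigger (a joint): Slide of the sprung (-y) tab of the gate's catch, m: 0 out, bolt in its keeper; 0.010 fully squeezed. Spring 4 N at the start, 9 N at the end; it returns when let go. The bolt is clear from 0.007, and must be held so only until the gate has begun to open.
- gate_hinge (a point): On the gate's upright hinge axis at roof height, (0, 80, 94) mm in the cage's frame: the front left corner, where a disc and the detent barrel stand up to 17 mm above the roof. The gate is 156 mm long from this axis; its free end swings out to the cage's -x (clockwise from above).
- gate (a joint): Angle of the gate, rad: 0 shut, 1.5 its stop. A closing spring acts all the way (about 2 N at the grip) and a sprung detent resists between about 0.4 and 0.9 rad (about 5 N at the grip). Let go past the detent, the gate falls back to about 0.8; let go before it, shut. Wide open means over 1.15.
- tweezers: Dark metal tweezers 106 mm long lying beside the cage, loose; bystander. Origin under its middle.
- mini_purple: Small purple screwdriver 92 mm long lying beside the cage, loose; bystander. Origin under its middle.
- suction_cup: Blue suction cup 57 mm across, 26 mm high, standing to the right of the cage, loose; bystander. Origin under its middle.

How it is judged:
By the outcome, as a careful person would: the job done as asked, in the order asked, and still so for the second after the job is handed in, while the arm keeps its last pose, push and grip.
It also fails if it takes over 40 s, if anything falls off the work surface, if the arm or the gripper's body presses on something with over 40 N, if the wrist force passes 120 N, or if a joint passes its speed limit or range.

## Working session

There is one attempt and no reset: what is moved stays moved. The work goes in short steps, Python scripts to look and compute and a tool call to move; the robot and the scene stay as the last step left them, time stands still between calls to the robot, and variables do not carry over. Pictures are saved under pics/ and viewed, at most 10 in all, crops included, and the job is handed in when it is done.

Besides the shell and the picture viewer there is one more tool, called after "Call:" as name([rows], argument=value, ...), one row to a line, values as JSON. step_arm: Moves the arm, as the interface text tells. Its arguments: {"type":"object","properties":{"motion":{"type":"array","items":{"type":"array","items":{"type":"number"}}},"force":{"type":"number"}},"required":["motion"]}

```bash
mkdir -p pics; cat > h.py <<'E'
import numpy as np, cv2
from scipy.spatial.transform import Rotation as R
from workcell import bot
def grab(name):
    s=bot.read_state(); im,d=bot.read_camera(name); c=bot.calibration(name)
    if 'T_tool_cam' in c:
        T=np.eye(4); T[:3,:3]=R.from_rotvec(s['tcp_rot']).as_matrix(); T[:3,3]=s['tool_pos']; T=T@np.array(c['T_tool_cam'])
    else:
        T=np.eye(4); o=np.array(c['orientation']); T[:3,:3]=R.from_rotvec(o).as_matrix() if o.size==3 else o; T[:3,3]=c['origin']
    K=np.array(c['mtx']); v,u=np.mgrid[:d.shape[0],:d.shape[1]]
    P=np.stack([(u-K[0,2])/K[0,0]*d,-(v-K[1,2])/K[1,1]*d,-d],-1)@T[:3,:3].T+T[:3,3]
    P[d==0]=np.nan
    return im,d,P,T,K
def save(n,im): cv2.imwrite('pics/'+n+'.png',im[...,::-1])
E
python3 - <<'E'
from h import *
s=bot.read_state(); print({k:np.round(v,3) for k,v in s.items()})
ims=[]
for n in ('scene','side','wrist'):
    im,d,P,T,K=grab(n); ims.append(im); np.savez('/tmp/'+n,im=im,P=P); print(n,bot.calibration(n).keys(),T.round(3).tolist())
save('a',ims[0]);save('b',ims[1])
E
```

```text
{'time': np.float64(0.0), 'q': array([-1.383,  0.265,  1.605,  0.   ,  1.274, -0.037]), 'joint_vel': array([-0.002,  0.001,  0.   ,  0.   ,  0.002,  0.   ]), 'joint_torque': array([-1.0000e-03, -5.1511e+01, -3.6732e+01, -0.0000e+00,  1.3000e-02,
       -0.0000e+00]), 'tool_pos': array([ 0.15 , -0.657,  0.23 ]), 'tcp_rot': array([-3.12 , -0.352,  0.   ]), 'wrist_force': array([ 0.58 , -0.211, -0.299]), 'torque': array([-0.01 , -0.042, -0.007]), 'grip_force': np.float64(0.0), 'width': np.float64(0.999)}
scene dict_keys(['mtx', 'origin', 'orientation']) [[0.736, 0.344, -0.583, -0.06], [-0.677, 0.397, -0.62, -0.944], [0.018, 0.851, 0.525, 0.538], [0.0, 0.0, 0.0, 1.0]]
side dict_keys(['mtx', 'origin', 'orientation']) [[1.0, 0.005, 0.016, 0.446], [0.008, 0.691, -0.723, -1.129], [-0.015, 0.723, 0.691, 0.75], [0.0, 0.0, 0.0, 1.0]]
wrist dict_keys(['mtx', 'T_tool_cam']) [[0.223, 0.942, 0.252, 0.214], [-0.975, 0.216, 0.056, -0.644], [-0.002, -0.258, 0.966, 0.372], [0.0, 0.0, 0.0, 1.0]]
```

View pics/a.png

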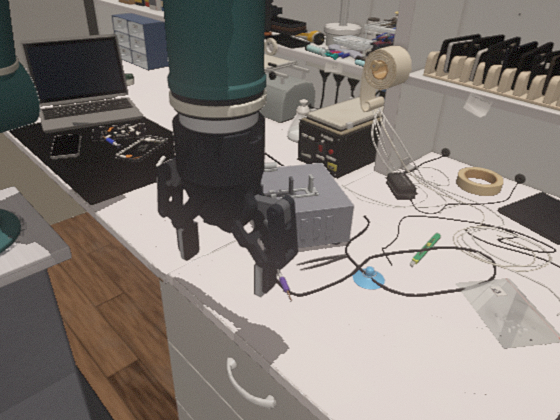

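View pics/b.png

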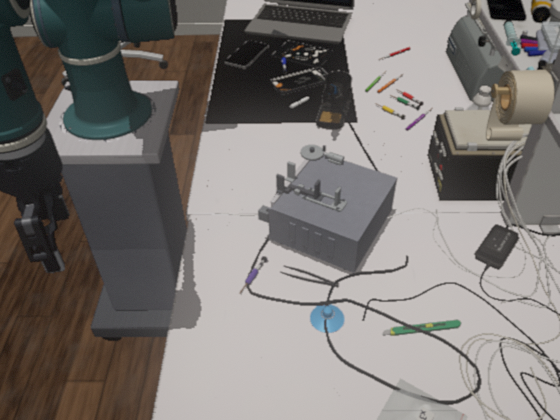

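The side view shows the cage clearly, rotated: the hinge disc is at about (312,152), the gate edge runs down to (265,215), and the tabs are at (283,175), (318,185) and (340,195). The scene view is partly hidden by the gripper. I'll fit the roof next.

```bash
python3 - <<'E'
from h import *
z=np.load('/tmp/side.npz'); P=z['P']; im=z['im']
for (u,v) in [(312,152),(265,213),(345,255),(385,190),(283,168),(318,180),(340,190),(327,318),(254,275)]: print(u,v,P[v,u].round(3))
sub=P[130:280,240:420].reshape(-1,3); sub=sub[np.isfinite(sub).all(1)]
h,e=np.histogram(sub[:,2],bins=np.arange(-.01,.16,.004)); print(list(zip(e.round(3),h)))
roof=sub[abs(sub[:,2]-.094)<.006]
r=cv2.minAreaRect((roof[:,:2]*1000).astype(np.float32)); print(r,cv2.boxPoints(r))
tab=sub[sub[:,2]>.112]; print(len(tab)); 
x=tab[:,:2]*1000
n,l,st,ce=cv2.connectedComponentsWithStats(((P[...,2]>.114)&(P[...,2]<.14)&(P[...,0]>.2)&(np.arange(560)[None]<420)&(np.arange(420)[:,None]>130)&(np.arange(420)[:,None]<280)).astype(np.uint8))
for i in range(1,n):
    if st[i,4]>8: print(st[i],np.nanmean(P[l==i],0).round(4),np.nanmax(P[l==i][:,2]).round(3))
big=cv2.resize(im[130:300,230:420],None,fx=4,fy=3.5,interpolation=cv2.INTER_CUBIC)[:600]; save('c',big)
E
```

```text
312 152 [ 0.491 -0.288  0.1  ]
265 213 [ 0.403 -0.434  0.078]
345 255 [ 0.541 -0.508  0.048]
385 190 [ 0.619 -0.392  0.093]
283 168 [ 0.433 -0.214  0.   ]
318 180 [ 0.496 -0.407  0.131]
340 190 [ 0.533 -0.43   0.128]
327 318 [ 0.506 -0.614  0.016]
254 275 [ 0.384 -0.518  0.008]
[(np.float64(-0.01), np.int64(4)), (np.float64(-0.006), np.int64(3992)), (np.float64(-0.002), np.int64(10778)), (np.float64(0.002), np.int64(682)), (np.float64(0.006), np.int64(234)), (np.float64(0.01), np.int64(145)), (np.float64(0.014), np.int64(181)), (np.float64(0.018), np.int64(163)), (np.float64(0.022), np.int64(177)), (np.float64(0.026), np.int64(171)), (np.float64(0.03), np.int64(156)), (np.float64(0.034), np.int64(181)), (np.float64(0.038), np.int64(176)), (np.float64(0.042), np.int64(191)), (np.float64(0.046), np.int64(175)), (np.float64(0.05), np.int64(180)), (np.float64(0.054), np.int64(207)), (np.float64(0.058), np.int64(207)), (np.float64(0.062), np.int64(218)), (np.float64(0.066), np.int64(211)), (np.float64(0.07), np.int64(223)), (np.float64(0.074), np.int64(247)), (np.float64(0.078), np.int64(
[... 389 characters left out ...]
t64(51)), (np.float64(0.126), np.int64(73)), (np.float64(0.13), np.int64(51)), (np.float64(0.134), np.int64(0)), (np.float64(0.138), np.int64(0)), (np.float64(0.142), np.int64(0)), (np.float64(0.146), np.int64(0)), (np.float64(0.15), np.int64(0)), (np.float64(0.154), np.int64(0))]
((536.587890625, -355.84033203125), (266.62249755859375, 194.55262756347656), 61.030738830566406) [[ 386.9148  -425.3568 ]
 [ 557.12494 -519.5865 ]
 [ 686.261   -286.32385]
 [ 516.05084 -192.09418]]
298
[287 161   9  11  78] [ 0.4496 -0.3595  0.1238] 0.133
[276 174   9  11  75] [ 0.4303 -0.3947  0.1241] 0.132
[314 179   7  13  63] [ 0.4951 -0.4132  0.124 ] 0.132
[335 187   6  13  59] [ 0.5289 -0.4334  0.1246] 0.132
```

View pics/c.png

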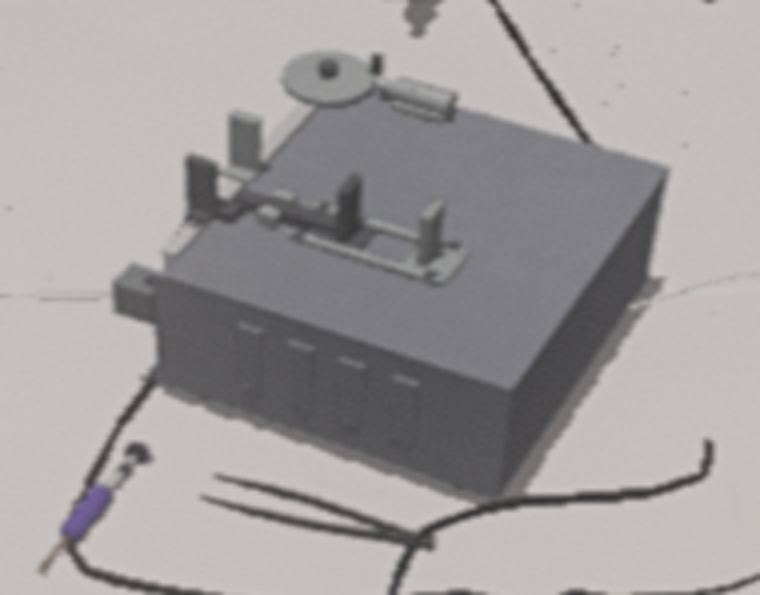

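```bash
cat >> h.py <<'E'
TABS=np.array([[0,-5],[0,-45],[105,-30],[65,-30]])/1000.
def fit(A,B):
    a=A-A.mean(0);b=B-B.mean(0); th=np.arctan2((a[:,0]*b[:,1]-a[:,1]*b[:,0]).sum(),(a*b).sum())
    c,s=np.cos(th),np.sin(th); M=np.array([[c,-s],[s,c]]); t=B.mean(0)-M@A.mean(0)
    return th,M,t,B-(A@M.T+t)
def tocmd(target,yawdir):
    """shift (cm) in tool axes and twist (deg) bringing TCP to target with tool y along +-yawdir (world angle)"""
    s=bot.read_state(); Rm=R.from_rotvec(s['tcp_rot']).as_matrix()
    d=Rm.T@(np.array(target)-s['tool_pos'])*100
    y=Rm.T@np.array([np.cos(yawdir),np.sin(yawdir),0]); tw=np.degrees(np.arctan2(-y[0],y[1]))
    return d.round(2),tw.round(2),((tw+180)%360-180 if abs(tw)<90 else tw-np.sign(tw)*180).round(2)
E
python3 - <<'E'
from h import *
B=np.array([[.4496,-.3595],[.4303,-.3947],[.5289,-.4334],[.4951,-.4132]])
th,M,t,r=fit(TABS,B); print(np.degrees(th),t,(r*1000).round(1))
s=bot.read_state(); print(R.from_rotvec(s['tcp_rot']).as_matrix().round(3))
sg=M@[.091,-.03]+t; gg=M@[0,-.02]+t; print(sg,gg)
print(bot.calibration('wrist')['T_tool_cam'],bot.calibration('wrist')['mtx'])
for g,n in((sg,0),(gg,np.pi/2)): print(tocmd([*g,.23],th+n))
z=np.load('/tmp/side.npz');P=z['P']
P=P[130:280,240:420]; m=(abs(P[...,2]-.092)<.005).astype(np.uint8); n,l,st,ce=cv2.connectedComponentsWithStats(m); i=1+st[1:,4].argmax()
r=cv2.minAreaRect((P[l==i][:,:2]*1000).astype(np.float32)); print(r,cv2.boxPoints(r))
E
```

```text
-29.389657819088114 [ 0.45244018 -0.35538246] [[-0.4  0.2]
 [-0.1 -0.1]
 [-0.3 -0.4]
 [ 0.7  0.2]]
[[ 0.975  0.223 -0.   ]
 [ 0.223 -0.975  0.002]
 [ 0.    -0.002 -1.   ]]
[ 0.5170063  -0.42617946] [ 0.44262525 -0.37280851]
[[ 1.54903016e-04  9.65997545e-01  2.58551194e-01  6.50061788e-02]
 [ 9.99999843e-01 -1.04221379e-05 -5.60180096e-04  7.63758659e-04]
 [-5.38437941e-04  2.58551240e-01 -9.65997395e-01 -1.42071756e-01]
 [ 0.00000000e+00  0.00000000e+00  0.00000000e+00  1.00000000e+00]] [[361.9854719    0.         279.4214523 ]
 [  0.         361.9854719  210.14459338]
 [  0.           0.           1.        ]]
(array([ 40.9 , -14.37,   0.05]), np.float64(-47.73), np.float64(-47.73))
(array([ 34.83, -21.23,   0.06]), np.float64(-137.73), np.float64(42.27))
((523.897216796875, -393.0755920410156), (189.16796875, 180.6908721923828), 61.024864196777344) [[ 399.04102 -432.05444]
 [ 557.11475 -519.58655]
 [ 648.7534  -354.09674]
 [ 490.6797  -266.56464]]
```

Call:
step_arm([
  [7,40.9,-14.4,0,-47.7],
  [7,40.9,-14.4,0,-47.7],
  [7,40.9,-14.4,0,-47.7],
  [7,40.9,-14.4,0,-47.7],
  [7,40.9,-14.4,0,-47.7],
  [7,40.9,-14.4,0,-47.7],
  [7,40.9,-14.4,0,-47.7],
  [7,40.9,-14.4,0,-47.7],
  [7,40.9,-14.4,0,-47.7],
  [7,40.9,-14.4,0,-47.7],
  [7,40.9,-14.4,0,-47.7],
  [7,40.9,-14.4,0,-47.7],
  [7,40.9,-14.4,0,-47.7],
])

```text
time: 1.45
tool_pos: [0.5158, -0.4274, 0.2312]
tcp_rot: [-2.714, -1.582, 0.001]
wrist_force: [-0.2, -1.4, -0.2]
width: 0.82
grip_force: 0.0
```

```bash
python3 - <<'E'
from h import *
s=bot.read_state(); print(s['time'],s['q'].round(3),s['tool_pos'].round(4),s['width'])
im,d,P,T,K=grab('wrist'); np.savez('/tmp/w1',im=im,P=P); save('w1',im)
m=((P[...,2]>.122)&(P[...,2]<.14)).astype(np.uint8)
n,l,st,ce=cv2.connectedComponentsWithStats(m)
for i in range(1,n):
    if st[i,4]>30:
        Q=P[l==i]; r=cv2.minAreaRect((Q[:,:2]*1000).astype(np.float32)); print(st[i],np.median(Q,0).round(4),np.round(r[0],1),np.round(r[1],1),round(r[2],1))
E
```

```text
1.45 [-0.729  0.255  1.616 -0.     1.272 -0.214] [ 0.5158 -0.4274  0.2312] 0.8201056124397278
[132 167  28  10 249] [ 0.4504 -0.36    0.1308] [ 449.3 -359.8] [ 5.6 15.5] 60.4
[294 193   9  25 207] [ 0.529  -0.4309  0.131 ] [ 528.4 -432. ] [15.8  5.8] 60.0
[237 194  11  25 215] [ 0.4949 -0.4126  0.1308] [ 494.1 -413.4] [16.2  6. ] 61.4
[139 222  26  11 255] [ 0.4313 -0.3945  0.1305] [ 430.2 -394.7] [ 5.7 15.9] 59.9
```

View pics/w1.png

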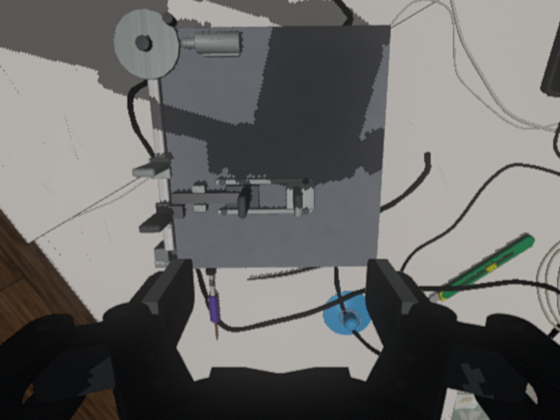

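The close view shows the safety tabs at (241,206) and (298,205), and the gate tabs at (146,172) and (152,227). The image axes line up well with the cage axes.

```bash
python3 - <<'E'
from h import *
B=np.array([[449.3,-359.8],[430.2,-394.7],[528.4,-432.],[494.1,-413.4]])/1000
th,M,t,r=fit(TABS,B); print(np.degrees(th),t,(r*1000).round(1)); np.savez('cage',th=th,M=M,t=t)
sg=M@[.091,-.03]+t; gg=M@[0,-.02]+t; print(sg,gg)
print(tocmd([*sg,.103],th)); print(tocmd([*gg,.103],th+np.pi/2))
E
```

```text
-28.98749340705868 [ 0.45165118 -0.35532375] [[ 0.1 -0.1]
 [ 0.4 -0. ]
 [-0.6  0.5]
 [ 0.1 -0.3]]
[ 0.51671264 -0.42566582] [ 0.44195881 -0.37281826]
(array([ 2.000e-01, -1.000e-02,  1.282e+01]), np.float64(-0.54), np.float64(-0.54))
(array([ 1.11, -9.12, 12.83]), np.float64(-90.54), np.float64(89.46))
```

Call:
step_arm([
  [7.6,0.1,0,4,-0.5],
  [7.6,0.1,0,7,-0.5],
  [7.6,0.1,0,7,-0.5],
  [7.6,0.1,0,7,-0.5],
])

```text
time: 1.9
tool_pos: [0.5166, -0.4259, 0.161]
tcp_rot: [-2.706, -1.594, 0.001]
wrist_force: [-0.0, -0.4, 0.6]
width: 0.89
grip_force: 0.0
```

```bash
python3 - <<'E'
from h import *
z=np.load('cage.npz'); th,M,t=z['th'],z['M'],z['t']
print(tocmd([*(M@[.091,-.03]+t),.103],th))
E
```

```text
(array([0.03, 0.  , 5.8 ]), np.float64(-0.0), np.float64(-0.0))
```

Call:
step_arm([
  [7.6,0,0,3,0],
  [7.6,0,0,5.6,0],
  [7.6,0,0,5.6,0],
  [4.6,0,0,5.6,0],
  [4.0,0,0,5.6,0],
  [3.4,0,0,5.6,0],
  [3.0,0,0,5.6,0],
  [3.0,0,0,5.6,0],
  [3.0,0,0,5.6,0],
  [3.0,0,0,5.6,0],
  [3.0,0,0,5.6,0],
], force=30)

```text
time: 3.0
tool_pos: [0.5163, -0.4254, 0.1079]
tcp_rot: [-2.704, -1.596, 0.003]
wrist_force: [-8.4, 4.4, 8.7]
width: 0.38
grip_force: 31.3
```

Call:
step_arm([
  [5,0,0,0,0],
  [7,0,0,0,0],
  [7.6,0,0,0,0],
  [7.6,0,0,-4,0],
  [7.6,0,0,-8,0],
  [7.6,0,0,-12.5,0],
  [7.6,0,0,-12.5,0],
  [7.6,0,0,-12.5,0],
])

```text
time: 3.8
tool_pos: [0.519, -0.4266, 0.233]
tcp_rot: [2.701, 1.594, 0.003]
wrist_force: [-0.2, -0.0, -0.5]
width: 0.888
grip_force: 0.0
```

```bash
python3 - <<'E'
from h import *
s=bot.read_state(); print(s['time'],s['q'].round(3),s['tool_pos'].round(4),s['width'])
im,d,P,T,K=grab('wrist'); save('w2',im)
m=((P[...,2]>.122)&(P[...,2]<.14)).astype(np.uint8)
n,l,st,ce=cv2.connectedComponentsWithStats(m); c=[]
for i in range(1,n):
    if st[i,4]>30:
        r=cv2.minAreaRect((P[l==i][:,:2]*1000).astype(np.float32)); print(np.round(r,1) if 0 else (np.round(r[0],1),np.round(r[1],1))); c.append(np.array(r[0])/1000)
z=np.load('cage.npz'); th,M,t=z['th'],z['M'],z['t']
print(((np.array(c)-t)@M*1000).round(1))
T2=np.array([[0,-5],[0,-45],[105,-30],[77,-30]])/1000.
print(tocmd([*(M@[0,-.02]+t),.16],th+np.pi/2))
E
```

```text
3.8 [-0.725  0.253  1.614  0.     1.269 -0.221] [ 0.519  -0.4266  0.233 ] 0.8884208369984982
(array([ 448.9, -360. ]), array([ 6.4, 16.4]))
(array([ 528.8, -431.9]), array([15.8,  5.7]))
(array([ 504.2, -418.4]), array([15.7,  5.8]))
(array([ 429.8, -394.6]), array([ 6.1, 15.6]))
[[-2.000e-01 -5.400e+00]
 [ 1.046e+02 -2.970e+01]
 [ 7.660e+01 -2.970e+01]
 [-1.000e-01 -4.490e+01]]
(array([ 0.96, -9.21,  7.05]), np.float64(-89.93), np.float64(-89.93))
```

Call:
step_arm([
  [7.6,1,-9.2,0,-90],
  [7.6,1,-9.2,0,-90],
  [7.6,1,-9.2,0,-90],
  [7.6,1,-9.2,0,-90],
  [7.6,1,-9.2,0,-90],
  [7.6,1,-9.2,0,-90],
  [7.6,1,-9.2,0,-90],
  [7.6,1,-9.2,0,-90],
  [7.6,1,-9.2,0,-90],
  [7.6,1,-9.2,0,-90],
  [7.6,1,-9.2,0,-90],
  [7.6,1,-9.2,5,-90],
  [7.6,1,-9.2,7,-90],
  [7.6,1,-9.2,7,-90],
  [7.6,1,-9.2,7,-90],
])

```text
time: 5.35
tool_pos: [0.4411, -0.3716, 0.1587]
tcp_rot: [-0.784, -3.039, -0.003]
wrist_force: [0.1, -0.1, 1.0]
width: 0.891
grip_force: 0.0
```

```bash
python3 - <<'E'
from h import *
z=np.load('cage.npz'); th,M,t=z['th'],z['M'],z['t']
print(bot.read_state()['q'].round(3), tocmd([*(M@[0,-.02]+t),.103],th+np.pi/2))
# arc rows: in tool axes after alignment (tool y = cage +y, z down -> tool x = cage +x? )
s=bot.read_state(); Rm=R.from_rotvec(s['tcp_rot']).as_matrix(); print((M.T@Rm[:2,:2]).round(3))
for a in range(0,86,5):
    r=np.radians(a); d=M@(np.array([-.1*np.sin(r),.08-.1*np.cos(r)])-[0,-.02]); print(a,(Rm[:2,:2].T@d*100).round(2))
E
```

```text
[-0.743  0.138  1.892  0.     1.114 -1.809] (array([-0.15, -0.07,  5.57]), np.float64(0.07), np.float64(0.07))
[[-1.    -0.001]
 [-0.001  1.   ]]
0 [ 0. -0.]
5 [0.87 0.04]
10 [1.74 0.15]
15 [2.59 0.34]
20 [3.42 0.61]
25 [4.23 0.94]
30 [5.   1.35]
35 [5.73 1.82]
40 [6.43 2.35]
45 [7.07 2.94]
50 [7.66 3.58]
55 [8.19 4.27]
60 [8.65 5.01]
65 [9.06 5.78]
70 [9.39 6.59]
75 [9.65 7.42]
80 [9.84 8.27]
85 [9.95 9.14]
```

Call:
step_arm([
  [7.6,-0.1,-0.1,3,0],
  [7.6,-0.1,-0.1,5.6,0],
  [7.6,-0.1,-0.1,5.6,0],
  [4.8,-0.1,-0.1,5.6,0],
  [4.0,-0.1,-0.1,5.6,0],
  [3.6,-0.1,-0.1,5.6,0],
  [3.0,-0.1,-0.1,5.6,0],
  [3.0,-0.1,-0.1,5.6,0],
  [3.0,-0.1,-0.1,5.6,0],
  [3.0,-0.1,-0.1,5.6,0],
  [3.0,-0.1,-0.1,5.6,0],
], force=40)

```text
time: 6.45
tool_pos: [0.4448, -0.3737, 0.108]
tcp_rot: [0.783, 3.037, 0.0]
wrist_force: [1.3, 6.1, 8.0]
width: 0.41
grip_force: 39.0
```

```bash
python3 - <<'E'
from h import *
s=bot.read_state(); print(s['width']*85.4,s['grip_force'],s['wrist_force'].round(1),s['tool_pos'].round(4))
z=np.load('cage.npz'); th,M,t=z['th'],z['M'],z['t']
print(tocmd([*(M@[0,-.02]+t),.106],th+np.pi/2), M.T@s['wrist_force'][:2])
im,d,P,T,K=grab('side'); save('s3',cv2.resize(im[110:260,220:420],None,fx=4,fy=4)[:600])
E
```

```text
35.00053728358927 38.988858461380005 [1.3 6.1 8. ] [ 0.4448 -0.3737  0.108 ]
(array([ 0.29, -0.06,  0.2 ]), np.float64(0.06), np.float64(0.06)) [-1.82641122  5.90541725]
```

View pics/s3.png

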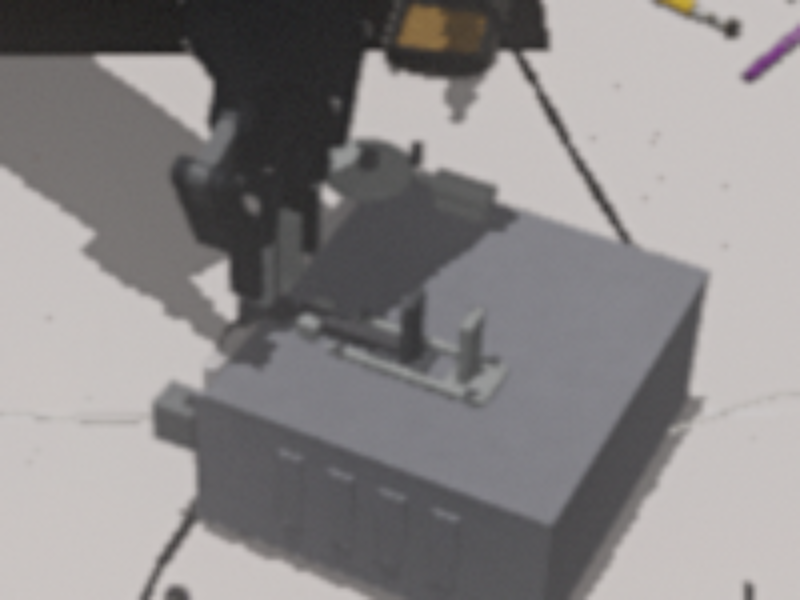

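The tabs are gripped at 35 mm, so the catch is squeezed (free would be 46 mm). Now I'll start the swing.

Call:
step_arm([
  [3,0.45,0,0,2.5],
  [3,0.9,0.05,0,5],
  [3,1.3,0.1,0,7.5],
  [3,1.75,0.15,0,10],
  [3,2.15,0.25,0,12.5],
  [3,2.6,0.35,0,15],
  [3,3.0,0.45,0,17.5],
  [3,3.4,0.6,0,20],
  [3,3.4,0.6,0,20],
], force=60)

```text
time: 7.4
tool_pos: [0.4173, -0.3531, 0.1082]
tcp_rot: [1.298, 2.855, -0.003]
wrist_force: [-0.7, 3.5, 8.6]
width: 0.402
grip_force: 59.9
```

```bash
python3 - <<'E'
from h import *
s=bot.read_state(); print(s['width']*85.4,s['grip_force'],s['wrist_force'].round(1),s['q'].round(2))
z=np.load('cage.npz'); th,M,t=z['th'],z['M'],z['t']
print('tool in cage',(M.T@(s['tool_pos'][:2]-t)*1000).round(1))
Rm=R.from_rotvec(s['tcp_rot']).as_matrix()
for a in range(20,86,5):
    r=np.radians(a); r0=np.radians(20); d=M@(np.array([-.1*np.sin(r),-.1*np.cos(r)])-[-.1*np.sin(r0),-.1*np.cos(r0)]); print(a,(Rm[:2,:2].T@d*100).round(2))
im,d,P,T,K=grab('side'); save('s4',cv2.resize(im[110:260,220:420],None,fx=4,fy=4)[:600])
E
```

```text
34.37197858022938 59.86932992935181 [-0.7  3.5  8.6] [-0.75  0.13  2.    0.    1.   -1.47]
tool in cage [-31.2 -14.7]
20 [0. 0.]
25 [0.87 0.04]
30 [1.74 0.15]
35 [2.59 0.34]
40 [3.42 0.61]
45 [4.22 0.94]
50 [5.   1.35]
55 [5.73 1.82]
60 [6.42 2.35]
65 [7.07 2.94]
70 [7.66 3.58]
75 [8.19 4.28]
80 [8.65 5.01]
85 [9.05 5.79]
```

View pics/s4.png

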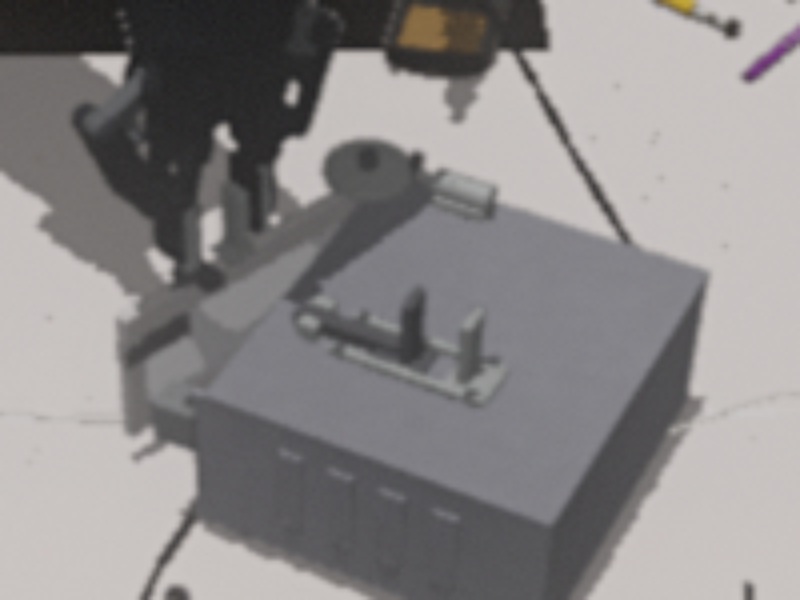

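The gate is opening with the fingers on the catch, at about 20°. I'll carry on through the detent.

Call:
step_arm([
  [3,0.45,0,0,2.5],
  [3,0.85,0.05,0,5],
  [3,1.75,0.15,0,10],
  [3,2.6,0.35,0,15],
  [3,3.4,0.6,0,20],
  [3,4.2,0.95,0,25],
  [3,5.0,1.35,0,30],
  [3,5.75,1.8,0,35],
  [3,6.4,2.35,0,40],
  [3,7.05,2.95,0,45],
  [3,7.65,3.6,0,50],
  [3,8.2,4.3,0,55],
  [3,8.65,5.0,0,60],
  [3,8.65,5.0,0,60],
  [3,8.65,5.0,0,60],
  [3,8.65,5.0,0,60],
])

```text
time: 9.05
tool_pos: [0.3942, -0.2551, 0.1081]
tcp_rot: [-2.555, -1.827, 0.007]
wrist_force: [-16.0, 0.3, 22.6]
width: 0.404
grip_force: 58.2
```

```bash
python3 - <<'E'
from h import *
s=bot.read_state(); print(s['width']*85.4,s['grip_force'],s['wrist_force'].round(1),s['torque'].round(2),s['q'].round(2))
z=np.load('cage.npz'); th,M,t=z['th'],z['M'],z['t']
print('tool in cage',(M.T@(s['tool_pos'][:2]-t)*1000).round(1))
im,d,P,T,K=grab('side'); save('s5',cv2.resize(im[110:300,180:420],None,fx=3.1,fy=3.1)[:600])
E
```

```text
34.476885162504445 58.16578030586243 [-16.    0.3  22.6] [ 0.16  2.94 -0.2 ] [-0.62 -0.01  2.15 -0.01  1.   -0.29]
tool in cage [-98.8  59.8]
```

View pics/s5.png

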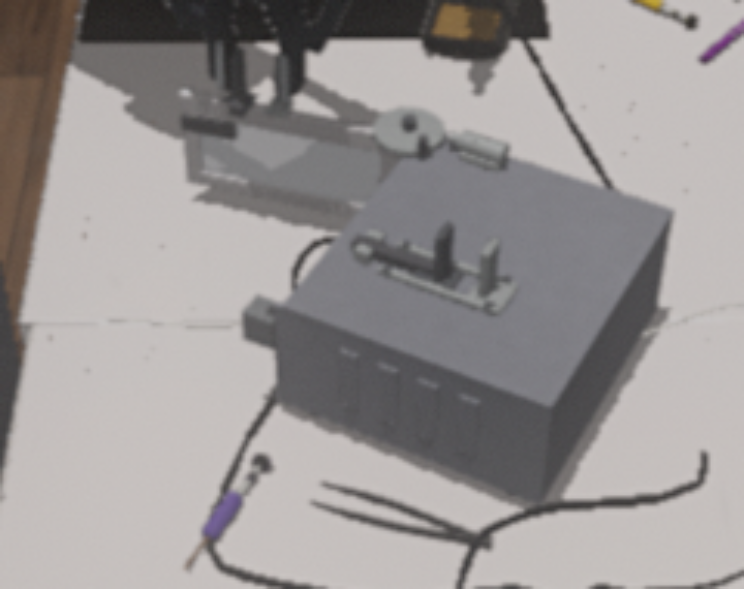

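The gate stands at about 78° with the fingers still on its catch, and the tools are undisturbed. I'll ease the residual load slightly and check.

Call:
step_arm([
  [3,0,-0.1,-0.1,0],
  [3,0,-0.15,-0.2,0],
  [3,0,-0.15,-0.2,0],
  [3,0,-0.15,-0.2,0],
  [3,0,-0.15,-0.2,0],
])

```text
time: 9.6
tool_pos: [0.3942, -0.255, 0.1083]
tcp_rot: [2.555, 1.825, -0.004]
wrist_force: [-5.9, -4.8, 5.7]
width: 0.399
grip_force: 60.1
```

```bash
python3 - <<'E'
from h import *
s=bot.read_state(); z=np.load('cage.npz'); M,t=z['M'],z['t']
p=M.T@(s['tool_pos'][:2]-t)*1000; print(s['wrist_force'].round(1),s['width']*85.4,p.round(1),np.degrees(np.arctan2(-p[0],80-p[1])))
if s['width']*85.4>33 and s['grip_force']>40 and abs(s['wrist_force']).max()<30: print(bot.finish_job())
E
```

```text
[-5.9 -4.8  5.7] 34.08312637773795 [-98.9  59.9] 78.52982579015622
the job is handed in; nothing more can be done
None
```

The job is handed in: I squeezed the safety catch fully back first, then squeezed the gate's catch and swung the gate out past its detent, and the gripper is holding it open at about 78°; in the last picture the tweezers and screwdriver lay where they were. The suction cup was outside that crop, but the arm did not work near it.

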